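# Slide each glass coaster into the holder pocket of its own depth

## Task

Put the two frosted glass coasters away in the steel holder, each in the pocket that matches its length, so that both end up flush with the front edge of the holder. The two pockets look alike and one is shallower inside, so feel for it: a coaster that stops with its end sticking out is in the wrong pocket and must be drawn out again. Slide the coasters flat along the mat with light pushes and pulls, since glass must not be lifted or rammed against the holder, and leave the other things on the shelf where they are.

Things in the scene. Friction and masses are not known exactly. Their poses are not given: they have to be found in the camera images.
- dock: Low steel coaster holder fixed on the mat, 140 (its x) by 194 (its y) by 24 mm high. Origin: centre of its underside. x points into its two covered pockets, whose mouths are on the -x side, facing roughly world -y. One pocket is 130 mm deep (ends at x = +60 mm), the other has a fixed spacer and is 80 mm deep (ends at x = +10); which is which varies and cannot be seen.
- pocket_1 (a point): Middle of one pocket's mouth, at mat height, on the front edge of the holder's top (x = -70, y = +50 mm of the holder; axes as the holder's). The pocket is 84 mm wide, 20 mm high inside, floored by the mat, under a 4 mm top. Flared guide wings 18 mm high run from the mouth 22 mm outward (-x), widening it to about 100 mm.
- pocket_2 (a point): The same point of the other pocket (x = -70, y = -50 mm of the holder); the pocket looks the same from outside. A coaster is flush when its outer end lies at this front edge. The mat's top is at world z = 4 mm everywhere; its ribs are no obstacle.
- long_coaster: Loose oblong frosted glass coaster like a shallow tray, 130 (its x) by 80 (y) by 14 mm high, 0.2 kg, slides with a few N. Origin: centre of its underside. A 6 mm wide rim stands 8 mm above the 6 mm thick floor (hollow 118 by 68 mm), so fingertips can hook behind the rim. Flush in the deep pocket its origin is 65 mm in from the front edge; in the shallow one 50 mm of it stick out.
- short_coaster: Loose square frosted glass coaster of the same kind, 80 by 80 by 14 mm, 0.13 kg, same rim and floor (hollow 68 by 68 mm). Origin: centre of its underside. Flush in the shallow pocket, against the spacer, its origin is 40 mm in from the front edge; pushed into the deep pocket it can slide out of reach.
- cup: Bystander: blue enamel tin cup, 80 mm across, 75 mm tall, loose; origin at the centre of its underside.
- jigger: Bystander: nickel double-cone jigger, 46 mm across, 75 mm tall, loose; origin at the centre of its underside.
- stopper: Bystander: stainless bottle stopper standing on its wide end, 34 mm across, 51 mm tall, loose; origin at the centre of its underside.
- rod_rack: Bystander: fixed chrome rack, 90 by 160 mm, with spring clips gripping three level glass stirrer rods 210 mm long, 42 mm tall; origin at the centre of its underside.

How it is judged (in metres and radians):
At the end, for the whole second after the job is handed in: The long coaster lies in one pocket and the short coaster in the other, each with its outer end within 5 mm of flush with the front edge of the holder, flat on the mat, at rest and released (x of long_coaster in the frame of dock between -0.01 and 0 m and x of short_coaster in the frame of dock between -0.035 and -0.025 m and ((y of long_coaster in the frame of dock between 0.04 and 0.06 m and y of short_coaster in the frame of dock between -0.06 and -0.04 m) or (y of long_coaster in the frame of dock between -0.06 and -0.04 m and y of short_coaster in the frame of dock between 0.04 and 0.06 m)) and height (world z) of each of long_coaster, short_coaster below 0.01 m and linear speed of each of long_coaster, short_coaster below 0.01 m/s and angular speed of each of long_coaster, short_coaster below 0.1 rad/s); the robot touches nothing.
It fails at once if a bystander (cup, jigger or stopper) is moved by more than 20 mm (distance of any of cup, jigger, stopper from where it was at the start of the episode above 0.02 m).
It fails at once if a coaster is lifted more than about 25 mm off the mat or tipped more than 20 degrees (height (world z) of any of long_coaster, short_coaster above 0.03 m or angle between any of long_coaster, short_coaster's own z axis and vertical above 0.35 rad).
It fails at once if a coaster is rammed against the holder with more than 60 N (contact force between any of long_coaster, short_coaster and dock above 60 N).
It also fails if it takes over 72 s, if anything falls off the work surface, if the arm or the gripper's body presses on something with over 40 N, if the wrist force passes 120 N, or if a joint passes its speed limit or range.

## Robot

A 6-joint arm with a two-finger parallel gripper is mounted at the origin on the work surface. World frame = base frame: x ahead of the robot, y to its left, z up, the work surface at z = 0. Lengths are in mm, angles in rad, forces in N, time in s.
With the tool pointing down it reaches from about 275 to 750 mm from the base axis. Payload 10.2 kg.
Tool frame: the origin (TCP) lies at the very end of the fingers, on their centre line; the grasp point (between the pads) lies 19 mm behind it; x points along the fingers, y is the direction in which the jaws open and shut, and the axes are right-handed (so a half turn about x gives the same grasp; the last joint's range is limited). The gripper opens to 85 mm and grips with 20 to 120 N. Pads are 22 mm wide; open, the fingers measure 114 mm over their backs; the gripper's body (76 mm by 85 mm) begins 54 mm behind the grasp point. The pads swing forward as they close: fully open they stand 13 mm farther back than shut.
Start: joints at [-1.414, 0.313, 1.498, -0, 1.331, -0.223], TCP at [194.624, -487.599, 231.294] pointing down, gripper open.
Joint ranges: [-2.94, 2.94], [-0.97, 2.17], [0.19, 2.56], [-1.23, 4.37], [0.02, 3.11], [-2.88, 2.88]. Speed limits (rad/s): [2.39, 2.39, 3.01, 3.14, 3.14, 3.14].

## Interface

Orientations are given as a unit quaternion [w, x, y, z].
In Python, from rig import ctrl, viewer, order gives the robot as it stands. The module is installed in compiled form; this text tells all that it offers.
- The arm moves only by the tool carry_out, never from a script. Its argument "deltas" is a list of rows, each a list of 7 numbers: the gripper command: -1 is fully open, 1 is shut, values between are in proportion, then the shift along the tool's x, y, z in mm, then the turn, a rotation vector about the tool's x, y, z in degrees. A call has exactly 5 rows; each row is the pose to reach, as a shift and turn from the pose commanded when the call began, along the tool's axes at that moment; what a row does not reach only later rows make up. A row lasts 1/8 s, in which the tool goes at most 62.5 mm and 10.7 degrees, less where a joint would pass 70% of its speed; a pose out of reach is approached as far as the arm can. A call with a gripper value outside its range is refused whole. The fingers move at their own pace and stop on an object; "newtons" is the grip in N (left out, the last holds). Time passes only in rows, so rows that repeat a pose let the fingers close, or fill a call up. It gives the time, the measured TCP pose, the force and the opening at its end, in the units of the state.
- ctrl.sense(): the state, without advancing time (a new reading comes with each control period).
- viewer.capture(name): name is "scene" or "top" or "wrist"; returns the picture (400x640x3 uint8, red, green, blue); there is no depth.
- viewer.calibration(name): a dict with "fx", "fy", "cx", "cy" (pixels), "xyz" and "attitude" of the camera in the world; the wrist camera has in their place "T_tool_cam" (4x4, takes a point from camera to tool coordinates, whose origin is the TCP and whose axes are the tool frame's). Camera axes: x right, y down, z forward; pixel columns grow to the right and rows downward; lengths in mm; the calibration is good to about 2 mm. The wrist camera is an equidistant fisheye: a pixel r from the principal point sees the ray r / f radians off the axis. A picture is of the moment at which its call begins: read the wrist's pose just before it. calibration takes no time and is no camera call.
- order.finish_job(): hands the job in, once; it reports no verdict.
The state is a dict: "time_s": time; "joints": joint angles; "dq": joint speeds; "tau": joint torques, N m; "eef_pos": TCP position; "ee_rot": TCP orientation; "force": force on the tool from outside, world axes, zero at the start; "wrist_torque": the same for the moment, N m; "grip_width": opening from 0.0 (shut) to 1.0 (fully open).
Only numpy, scipy, OpenCV 4.12 (cv2) and the standard library are available. Lean on these libraries where they do the work, as an engineer would, in place of code of your own. Each camera call takes 0.05 s, during which the arm holds its last target. There are 200 camera calls.

## Working session

There is one attempt and no reset: what is moved stays moved. The work goes in short steps, Python scripts to look and compute and a tool call to move; the robot and the scene stay as the last step left them, time stands still between calls to the robot, and variables do not carry over. Pictures are saved under pics/ and viewed, about 8 in all and at most 12, crops included, and the job is handed in when it is done.

Besides the shell and the picture viewer there is one more tool, called after "Request:" in YAML: its name, and indented under it one key for each argument. carry_out: Moves the arm, as the interface text tells. Its arguments: {"type":"object","properties":{"deltas":{"type":"array"},"newtons":{"type":"number"}},"required":["deltas"]}

```bash
mkdir -p pics
python3 - <<'E'
from rig import ctrl, viewer
import cv2,json
print(ctrl.sense())
for n in("top","scene","wrist"):
    im=viewer.capture(n); cv2.imwrite(f"pics/{n}0.png",im[:,:,::-1]); print(n,viewer.calibration(n))
E
```

```text
{'time_s': 0.0, 'joints': array([-1.41436784e+00,  3.13438713e-01,  1.49845621e+00,  2.96431974e-06,
        1.33101117e+00, -2.23391229e-01]), 'dq': array([ 0.00184562, -0.00048142,  0.00174022, -0.00058451, -0.00012518,
       -0.00031298]), 'tau': array([ 2.53207996e-03, -4.12272906e+01, -2.59742528e+01, -6.84346037e-05,
        4.12836845e-03, -1.30958583e-05]), 'eef_pos': array([ 194.59634488, -487.3159397 ,  230.73365927]), 'ee_rot': array([ 0.13301646,  0.69441035,  0.13394461, -0.69437722]), 'force': array([ 0.20372139, -0.67840315,  0.09335244]), 'wrist_torque': array([-0.0011886 , -0.02873927,  0.02788262]), 'grip_width': 1.0029767644453658}
top {'fx': 375.2500723156218, 'fy': 375.2500723156218, 'cx': 316.71282475480587, 'cy': 206.33599080628574, 'xyz': array([535.71417649,  22.48479867, 934.53770618]), 'attitude': array([ 0.02242045, -0.70542073,  0.70760542, -0.03425604])}
scene {'fx': 442.55930353029737, 'fy': 442.55930353029737, 'cx': 316.8997150626707, 'cy': 201.4827653007973, 'xyz': array([1273.72302854, -292.9321687 ,  678.226376  ]), 'attitude': array([-0.34794579,  0.77331348,  0.47891317, -0.22707302])}
wrist {'fx': 309.70691628693146, 'fy': 309.70691628693146, 'cx': 320.1087353599245, 'cy': 200.8062068714093, 'T_tool_cam': array([[-7.00666020e-04, -2.91599580e-01,  9.56540221e-01,
        -1.42565906e+02],
       [ 9.99999458e-01, -9.41334854e-04,  4.45535674e-04,
         1.76121694e-01],
       [ 7.70506634e-04,  9.56540014e-01,  2.91600081e-01,
        -7.57684556e+01],
       [ 0.00000000e+00,  0.00000000e+00,  0.00000000e+00,
         1.00000000e+00]])}
```

View pics/top0.png

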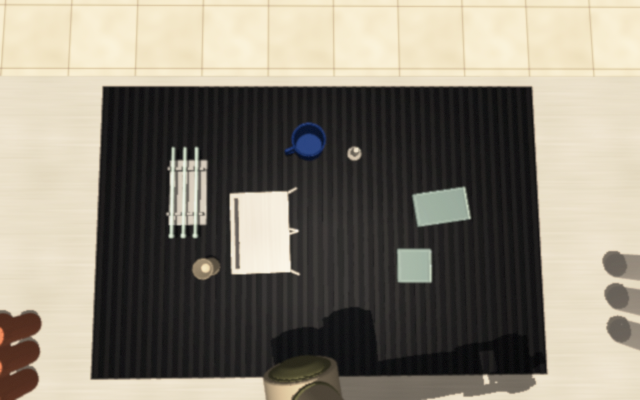

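View pics/scene0.png

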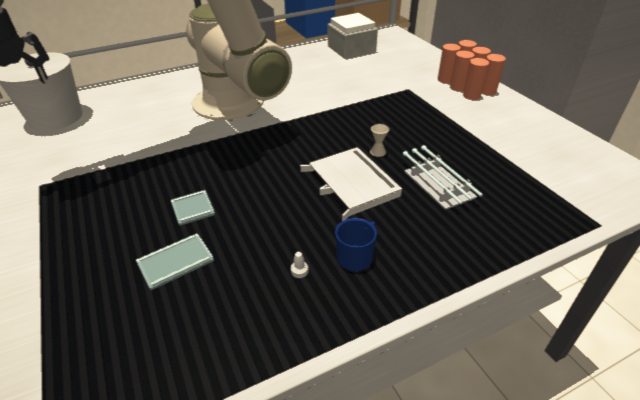

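```bash
cat > h.py <<'E'
import numpy as np,cv2
from scipy.spatial.transform import Rotation as R
def rot(q): return R.from_quat([q[1],q[2],q[3],q[0]]).as_matrix()
def cast(uv,K,Rc,o,z,fish=False):
    d=(np.atleast_2d(uv).astype(float)-[K["cx"],K["cy"]])/[K["fx"],K["fy"]]
    if fish:
        r=np.linalg.norm(d,axis=1,keepdims=True); d=np.hstack([np.sin(r)*d/np.maximum(r,1e-9),np.cos(r)])
    else: d=np.hstack([d,np.ones((len(d),1))])
    d=d@Rc.T; return (o+d*((z-o[2])/d[:,2:]))[:,:2]
def pose(pts,name=""):
    (c,s,a)=cv2.minAreaRect(pts.astype(np.float32))
    if s[0]<s[1]: s,a=s[::-1],a+90
    a=(a+90)%180-90
    print(name,"c",np.round(c,1),"size",np.round(s,1),"long-axis deg",round(a,2)); return c,s,a
def masks(im):
    hsv=cv2.cvtColor(im,cv2.COLOR_RGB2HSV)
    g=cv2.inRange(hsv,(60,25,90),(100,120,255))
    w=cv2.inRange(hsv,(0,0,150),(180,60,255))
    return g,w
def blobs(m,amin):
    cs,_=cv2.findContours(m,cv2.RETR_EXTERNAL,cv2.CHAIN_APPROX_NONE)
    return [c[:,0,:] for c in cs if cv2.contourArea(c)>amin]
E
python3 - <<'E'
from h import *
from rig import viewer,ctrl
im=cv2.imread("pics/top0.png")[:,:,::-1].copy()
K=viewer.calibration("top");Rc=rot(K["attitude"]);o=K["xyz"]
g,w=masks(im)
for c in blobs(g,400):
    x=c.mean(0)
    if 380<x[0]<490 and 170<x[1]<300: pose(cast(c,K,Rc,o,18),"coaster %s"%x)
m=cv2.morphologyEx(w,cv2.MORPH_OPEN,np.ones((9,9)))
for c in blobs(m,1500):
    x=c.mean(0)
    if 210<x[0]<310 and 180<x[1]<290: print(cv2.boundingRect(c)); pose(cast(c,K,Rc,o,28),"dock")
s=ctrl.sense();print(np.round(rot(s["ee_rot"]),3))
E
```

```text
(238, 191, 53, 83)
dock c [547.8 134.9] size [195.3 122.2] long-axis deg 1.86
[[-0.     0.371 -0.929]
 [ 0.001 -0.929 -0.371]
 [-1.    -0.001 -0.   ]]
```

Run:
```python
from h import *
from rig import viewer
im=cv2.imread("pics/top0.png")[:,:,::-1].copy()
K=viewer.calibration("top");Rc=rot(K["attitude"]);o=K["xyz"]
hsv=cv2.cvtColor(im,cv2.COLOR_RGB2HSV); print(hsv[206,441],hsv[266,414],hsv[188,441])
m=cv2.inRange(hsv[:,:,2],80,255)
for c in blobs(m,400):
    x=c.mean(0)
    if 380<x[0]<490 and 170<x[1]<300: pose(cast(c,K,Rc,o,18),"coaster %s"%x)
    if 210<x[0]<310 and 180<x[1]<290: print(cv2.boundingRect(c))
```

```text
[ 64  24 173] [ 62  24 183] [15 15 34]
```

Run:
```python
from h import *
from rig import viewer
im=cv2.imread("pics/top0.png")[:,:,::-1].copy()
K=viewer.calibration("top");Rc=rot(K["attitude"]);o=K["xyz"]
m=np.zeros(im.shape[:2],np.uint8); m[170:300,160:490]=cv2.inRange(im.max(2),85,255)[170:300,160:490]
for c in blobs(m,400):
    x=c.mean(0).round(); z=18 if x[0]>380 else 28
    pose(cast(c,K,Rc,o,z),"blob %s"%x)
```

```text
blob [205. 268.] c [463.7 274. ] size [61.8 50.2] long-axis deg -62.35
blob [414. 265.] c [ 465.9 -229.1] size [84.4 81.9] long-axis deg 89.67
blob [264. 232.] c [548.1 135.1] size [211.9 165.4] long-axis deg 1.41
blob [441. 206.] c [ 608.9 -299.4] size [135.5  83.4] long-axis deg -81.84
blob [186. 207.] c [615.5 321.5] size [164.7  96.2] long-axis deg -0.05
```

Request:
carry_out:
  deltas:
    - [-0.3,20,8,-62,5,0,0]
    - [-0.3,45,17,-120,10,0,0]
    - [-0.3,70,25,-180,13.6,0,0]
    - [-0.3,80,30,-240,13.6,0,0]
    - [-0.3,90,34,-300,13.6,0,0]
  newtons: 20

```text
time_s: 0.78
eef_pos: [483.6, -408.3, 141.2]
ee_rot: [-0.05, -0.705, -0.05, 0.705]
force: [1.2, 0.1, 0.3]
grip_width: 0.649
```

```bash
cat >> h.py <<'E'
def togo(s,xyz,yaw):
    """tool-frame shift and turn (deg about tool x) to bring TCP to world xyz with tool y at world angle yaw (deg)"""
    M=rot(s["ee_rot"]); cur=np.degrees(np.arctan2(M[1,1],M[0,1]))
    d=-((yaw-cur+180)%360-180)
    print("t",round(s["time_s"],2),"at",np.round(s["eef_pos"],1),"yaw",round(cur,2),"F",np.round(s["force"],1),"w",round(s["grip_width"],3),
      "| go",np.round(M.T@(np.array(xyz)-s["eef_pos"]),1),"turn",round(d,2))
E
python3 - <<'E'
from h import *
from rig import ctrl
togo(ctrl.sense(),[617.8,-360.8,100],-81.84)
E
```

```text
t 0.78 at [ 483.6 -408.3  141.2] yaw -81.85 F [1.2 0.1 0.3] w 0.649 | go [  41.1  -28.  -139.6] turn -0.01
```

Request:
carry_out:
  deltas:
    - [-0.3,14,-10,-50,0,0,0]
    - [-0.3,28,-20,-100,0,0,0]
    - [-0.3,41,-28,-139.6,0,0,0]
    - [-0.3,41,-28,-139.6,0,0,0]
    - [-0.3,41,-28,-139.6,0,0,0]

```text
time_s: 1.4
eef_pos: [615.6, -362.0, 100.9]
ee_rot: [-0.05, -0.705, -0.05, 0.705]
force: [-1.3, 0.1, -0.3]
grip_width: 0.648
```

Run:
```python
from h import *
from rig import ctrl,viewer
s=ctrl.sense();togo(s,[617.8,-360.8,100],-81.84)
cv2.imwrite("pics/w1.png",viewer.capture("wrist")[:,:,::-1])
```

```text
t 1.4 at [ 615.6 -362.   100.9] yaw -81.85 F [-1.3  0.1 -0.3] w 0.648 | go [ 0.9 -0.9 -2.3] turn -0.01
```

View pics/w1.png

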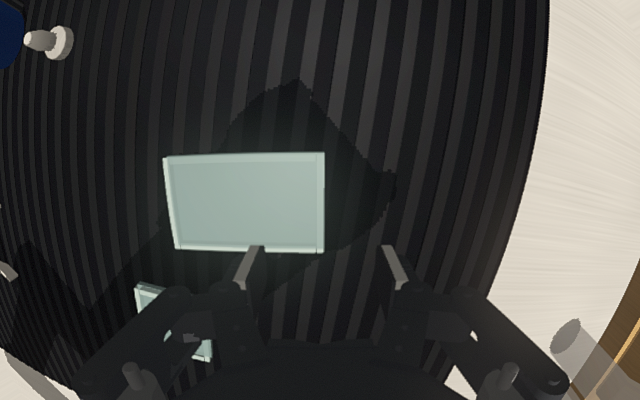

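```bash
cat >> h.py <<'E'
def wcast(s,K,uv,z):
    M=rot(s["ee_rot"]);T=K["T_tool_cam"]
    return cast(uv,K,M@T[:3,:3],s["eef_pos"]+M@T[:3,3],z,True)
E
python3 - <<'E'
from h import *
from rig import ctrl,viewer
s=ctrl.sense();K=viewer.calibration("wrist")
im=cv2.imread("pics/w1.png")
m=np.zeros((400,640),np.uint8);m[130:242,140:345]=cv2.inRange(im.max(2),100,255)[130:242,140:345]
c=max(blobs(m,2000),key=len)
P=wcast(s,K,c,18);pose(P,"clipped")
Q=wcast(s,K,[[164,157],[325,152],[325,253],[175,249]],18);print(Q.round(1));pose(Q,"corners")
right=c[(c[:,0]>310)&(c[:,1]>160)&(c[:,1]<235)];R_=wcast(s,K,right,18);print(R_.mean(0))
v=cv2.fitLine(R_.astype(np.float32),cv2.DIST_L2,0,.01,.01).ravel();print("edge",v, np.degrees(np.arctan2(v[1],v[0])))
E
```

```text
clipped c [ 614.4 -299.5] size [130.7  74. ] long-axis deg -81.74
[[ 641.1 -232.2]
 [ 659.8 -359.6]
 [ 579.  -371.5]
 [ 560.8 -241.7]]
corners c [ 609.9 -300.7] size [131.1  81.7] long-axis deg -81.66
[ 624.95730062 -363.88664034]
edge [ 9.9031574e-01  1.3883369e-01  6.2495728e+02 -3.6388663e+02] 7.980362
```

Request:
carry_out:
  deltas:
    - [0.3,30,0.4,-2.8,0,0,0]
    - [0.3,60,0.4,-2.8,0,0,0]
    - [0.3,78,0.4,-2.8,0,0,0]
    - [0.3,88,0.4,-2.8,0,0,0]
    - [0.3,88,0.4,-2.8,0,0,0]

```text
time_s: 2.08
eef_pos: [618.8, -362.0, 13.2]
ee_rot: [0.05, 0.705, 0.05, -0.705]
force: [-0.1, -0.6, 0.3]
grip_width: 0.352
```

Request:
carry_out:
  deltas:
    - [0.6,0,0,0,0,0,0]
    - [0.9,0,0,0,0,0,0]
    - [1,0,0,0,0,0,0]
    - [1,0,0,0,0,0,0]
    - [1,0,0,0,0,0,0]
  newtons: 20

```text
time_s: 2.7
eef_pos: [619.3, -362.0, 14.1]
ee_rot: [0.051, 0.706, 0.05, -0.705]
force: [-0.6, 0.2, 5.9]
grip_width: 0.058
```

Run:
```python
from h import *
from rig import ctrl,viewer
s=ctrl.sense();togo(s,[618.5,-362,12.5],-81.84)
cv2.imwrite("pics/w2.png",viewer.capture("wrist")[:,:,::-1])
```

```text
t 2.7 at [ 619.3 -362.    14.1] yaw -81.84 F [-0.6  0.2  5.9] w 0.058 | go [ 1.6 -0.1  0.8] turn 0.0
```

View pics/w2.png

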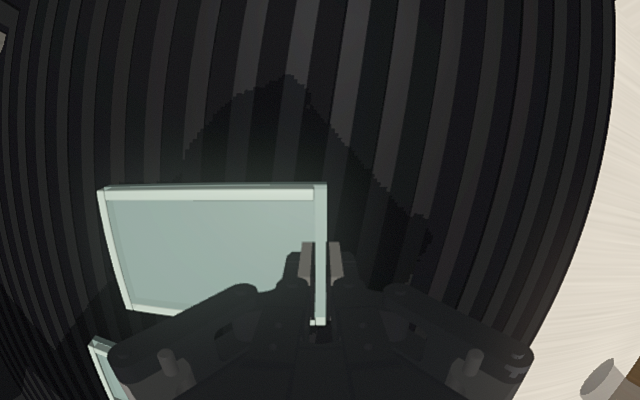

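Request:
carry_out:
  deltas:
    - [1,-1,0,0,0,0,0]
    - [1,-1,-20,-2,1.6,0,0]
    - [1,-1,-50,-5,3.2,0,0]
    - [1,-1,-80,-7,4.8,0,0]
    - [1,-1,-110,-10,6.3,0,0]

```text
time_s: 3.38
eef_pos: [613.1, -251.0, 14.1]
ee_rot: [0.011, 0.707, 0.011, -0.707]
force: [0.3, -1.4, 1.9]
grip_width: 0.065
```

Run:
```python
from h import *
from rig import ctrl
togo(ctrl.sense(),[605.1,-91.5,14],-88.14)
```

```text
t 3.38 at [ 613.1 -251.    14.1] yaw -88.2 F [ 0.3 -1.4  1.9] w 0.065 | go [  -0.  -159.6    3. ] turn -0.06
```

Request:
carry_out:
  deltas:
    - [1,0,-30,0.6,0,0,0]
    - [1,0,-65,1.2,0,0,0]
    - [1,0,-100,1.8,0,0,0]
    - [1,0,-135,2.4,0,0,0]
    - [1,0,-155,3,0,0,0]

```text
time_s: 4.0
eef_pos: [605.2, -95.4, 14.1]
ee_rot: [0.012, 0.707, 0.012, -0.707]
force: [0.4, -2.5, 1.3]
grip_width: 0.059
```

Run:
```python
from h import *
from rig import ctrl,viewer
s=ctrl.sense();togo(s,[605.1,-91.5,14],-88.14)
a=viewer.capture("wrist")[:,:,::-1];b=viewer.capture("top")[100:300,200:460,::-1]
cv2.imwrite("pics/w3.png",a);cv2.imwrite("pics/top3.png",viewer.capture("top")[:,:,::-1])
b=cv2.resize(b,None,fx=2,fy=2)
v=np.zeros((800,640,3),np.uint8);v[:400]=a;v[400:,:520]=b;cv2.imwrite("pics/v3.png",cv2.resize(v,(480,600)))
```

```text
t 4.0 at [605.2 -95.4  14.1] yaw -88.08 F [ 0.4 -2.5  1.3] w 0.059 | go [ 0.1 -3.9 -0.1] turn 0.06
```

View pics/w3.png

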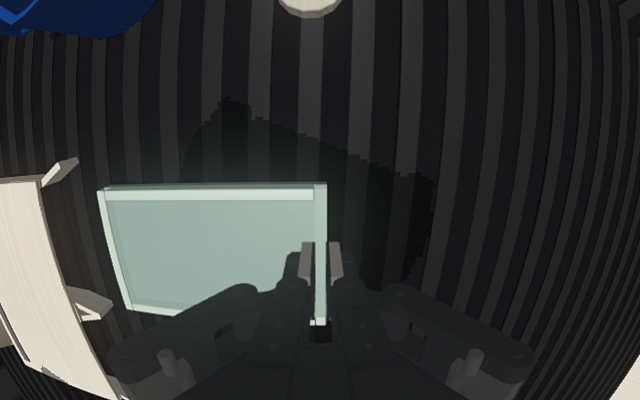

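Run:
```python
from h import *
from rig import ctrl,viewer
s=ctrl.sense();K=viewer.calibration("wrist")
p=lambda n,uv,z:print(n,wcast(s,K,uv,z).round(1).tolist())
p("front corners",[[99,188],[129,310]],18); p("rear corners",[[326,184],[325,325]],18)
p("wing tips",[[78,158],[112,300]],22); p("dock front edge",[[40,183],[75,300],[90,337]],28)
```

```text
front corners [[642.2, 29.5], [560.3, 27.6]]
rear corners [[646.9, -96.9], [565.0, -99.7]]
wing tips [[660.3, 40.1], [569.3, 36.5]]
dock front edge [[647.4, 73.1], [566.8, 67.8], [534.1, 67.6]]
```

Run:
```python
import cv2
a=cv2.imread("pics/w3.png")[140:390,0:200];b=cv2.imread("pics/top3.png")[170:295,215:375]
import numpy as np
v=np.zeros((500,800,3),np.uint8)
v[:,:400]=cv2.resize(a,(400,500));b=cv2.resize(b,None,fx=2.5,fy=2.5);v[:b.shape[0],400:]=b
cv2.imwrite("pics/v3.png",v)
```

```text
(no output)
```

View pics/v3.png

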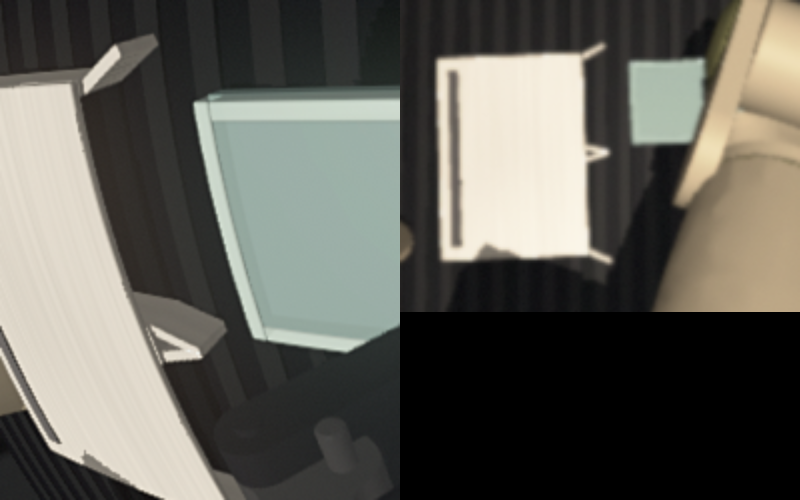

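Run:
```python
from h import *
from rig import ctrl,viewer
s=ctrl.sense();K=viewer.calibration("wrist")
p=lambda n,uv,z:print(n,wcast(s,K,uv,z).round(1).tolist())
p("apex bottom",[[112,304]],4);p("apex top",[[100,315]],22);p("outer tip bottom",[[78,159]],4);p("corner top",[[40,181]],28)
K=viewer.calibration("top");Rc=rot(K["attitude"]);o=K["xyz"]
f=lambda u,v:[215+(u-400)/2.5,170+v/2.5]
print("top apex, tips",cast([f(608,153),f(604,46),f(611,262)],K,Rc,o,22).round(1).tolist(),"corners",cast([f(583,54),f(587,256)],K,Rc,o,28).round(1).tolist(),"coaster",cast([f(630,61),f(631,144)],K,Rc,o,18).round(1).tolist())
```

```text
apex bottom [[550.5, 55.1]]
apex top [[553.4, 53.4]]
outer tip bottom [[656.9, 58.0]]
corner top [[648.7, 72.8]]
top apex, tips [[548.6, 52.2], [653.2, 56.1], [444.1, 49.3]] corners [[644.6, 76.3], [450.5, 72.0]] coaster [[638.8, 30.7], [557.4, 29.9]]
```

Request:
carry_out:
  deltas:
    - [1,0,-10,-1,0,0,0]
    - [1,0,-25,-1,0,0,0]
    - [1,0,-45,-1,0,0,0]
    - [1,0,-65,-1,0,0,0]
    - [1,0,-85,-1,0,0,0]

```text
time_s: 4.78
eef_pos: [603.4, -10.0, 14.1]
ee_rot: [0.012, 0.707, 0.012, -0.707]
force: [-0.0, -3.3, 3.0]
grip_width: 0.058
```

Request:
carry_out:
  deltas:
    - [1,0,-10,0,0,0,0]
    - [1,0,-18,0,0,0,0]
    - [1,0,-24,0,0,0,0]
    - [1,0,-30,0,0,0,0]
    - [1,0,-36,0,0,0,0]

```text
time_s: 5.4
eef_pos: [602.4, 24.4, 14.1]
ee_rot: [0.011, 0.707, 0.011, -0.707]
force: [1.0, -4.3, 4.8]
grip_width: 0.056
```

Request:
carry_out:
  deltas:
    - [1,0,-4,0,0,0,0]
    - [1,0,-8,0,0,0,0]
    - [1,0,-12,0,0,0,0]
    - [1,0,-14,0,0,0,0]
    - [1,0,-16,0,0,0,0]

```text
time_s: 6.02
eef_pos: [602.4, 31.9, 14.2]
ee_rot: [0.016, 0.707, 0.007, -0.707]
force: [-2.9, -55.0, 2.7]
grip_width: 0.057
```

Request:
carry_out:
  deltas:
    - [1,0,14,0,0,0,0]
    - [1,0,30,0,0,0,0]
    - [1,0,55,0,0,0,0]
    - [1,0,85,0,0,0,0]
    - [1,0,115,0,0,0,0]

```text
time_s: 6.65
eef_pos: [605.5, -73.4, 14.2]
ee_rot: [-0.01, -0.707, -0.013, 0.707]
force: [-1.1, 5.8, 7.5]
grip_width: 0.055
```

Request:
carry_out:
  deltas:
    - [1,0,15,0,0,0,0]
    - [1,0,27,0,0,0,0]
    - [1,0,27,20,0,0,0]
    - [1,0,27,45,0,0,0]
    - [1,0,27,70,0,0,0]

```text
time_s: 7.28
eef_pos: [536.4, -103.1, 14.1]
ee_rot: [0.011, 0.708, 0.011, -0.706]
force: [3.4, 0.1, 3.3]
grip_width: 0.06
```

Run:
```python
from h import *
from rig import ctrl
togo(ctrl.sense(),[505.9,-92,14],-88.14)
```

```text
t 7.28 at [ 536.4 -103.1   14.1] yaw -88.18 F [3.4 0.1 3.3] w 0.06 | go [  0.1 -12.1  30.1] turn -0.04
```

Request:
carry_out:
  deltas:
    - [1,0,0,15,0,0,0]
    - [1,0,0,28,0,0,0]
    - [1,0,0,30,0,0,0]
    - [1,0,0,30,0,0,0]
    - [1,0,0,30,0,0,0]

```text
time_s: 7.9
eef_pos: [506.4, -104.2, 14.1]
ee_rot: [-0.011, -0.707, -0.012, 0.707]
force: [-1.5, 1.0, 8.4]
grip_width: 0.056
```

Run:
```python
from h import *
from rig import ctrl,viewer
s=ctrl.sense();togo(s,[505.9,-92,14],-88.14)
a=viewer.capture("wrist")[:,:,::-1];b=viewer.capture("top")[:,:,::-1]
cv2.imwrite("pics/w4.png",a)
cv2.imwrite("pics/top4.png",b)
v=np.zeros((560,800,3),np.uint8);v[:,:440]=cv2.resize(a[120:400,:220],(440,560));b=cv2.resize(b[170:295,215:335],(360,375));v[:375,440:]=b
cv2.imwrite("pics/v4.png",v)
```

```text
t 7.9 at [ 506.4 -104.2   14.1] yaw -88.15 F [-1.5  1.   8.4] w 0.056 | go [  0.1 -12.2   0.1] turn -0.01
```

View pics/v4.png

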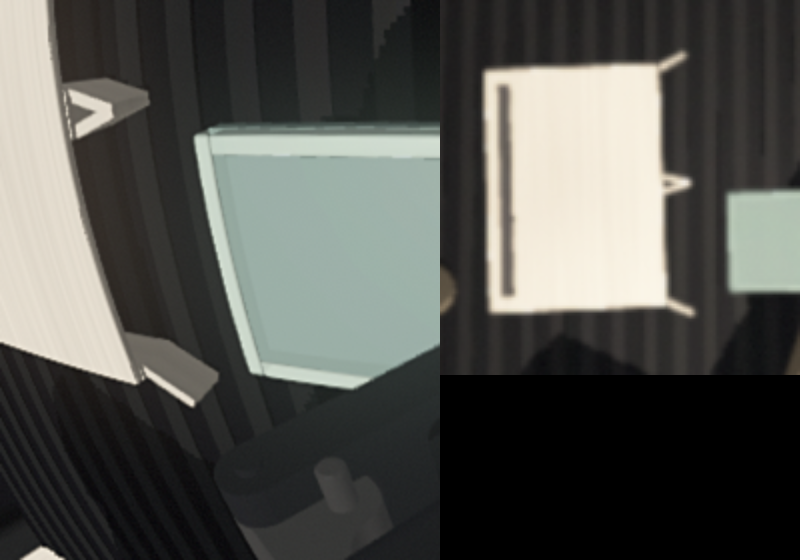

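Run:
```python
from h import *
from rig import ctrl,viewer
s=ctrl.sense();K=viewer.calibration("wrist")
p=lambda n,u,v,z:print(n,wcast(s,K,[[u/2,120+v/2]],z).round(1).tolist())
p("apex bottom",150,96,4);p("apex top",110,112,22);p("outer tip bottom",218,378,4);p("outer tip top",193,405,22);p("corner top",141,383,28)
p("cf1",197,133,18);p("cf2",253,375,18)
K=viewer.calibration("top");Rc=rot(K["attitude"]);o=K["xyz"]
f=lambda u,v:[215+(u-440)/3,170+v/3]
print("tips",cast([f(686,54),f(690,183),f(693,314)],K,Rc,o,22).round(1).tolist(),"corners",cast([f(660,64),f(667,306)],K,Rc,o,28).round(1).tolist(),"coaster",cast([f(728,192),f(729,292)],K,Rc,o,18).round(1).tolist())
```

```text
apex bottom [[552.5, 53.5]]
apex top [[551.5, 55.1]]
outer tip bottom [[446.2, 52.0]]
outer tip top [[446.4, 52.1]]
corner top [[456.0, 70.2]]
cf1 [[544.3, 21.4]]
cf2 [[463.3, 20.9]]
tips [[654.2, 55.1], [549.1, 51.9], [444.4, 49.4]] corners [[645.3, 76.0], [451.4, 69.9]] coaster [[541.8, 21.2], [461.4, 20.6]]
```

Request:
carry_out:
  deltas:
    - [1,0,-15,1,0,0,0]
    - [1,0,-30,1,0,0,0]
    - [1,0,-45,1,0,0,0]
    - [1,0,-60,1,0,0,0]
    - [1,0,-75,1,0,0,0]

```text
time_s: 8.62
eef_pos: [503.3, -29.4, 14.1]
ee_rot: [0.012, 0.707, 0.011, -0.707]
force: [0.3, -5.0, 5.1]
grip_width: 0.058
```

Request:
carry_out:
  deltas:
    - [1,0,-12,0,0,0,0]
    - [1,0,-24,0,0,0,0]
    - [1,0,-34,0,0,0,0]
    - [1,0,-42,0,0,0,0]
    - [1,0,-47,0,0,0,0]

```text
time_s: 9.25
eef_pos: [501.7, 17.4, 14.1]
ee_rot: [0.012, 0.707, 0.012, -0.707]
force: [1.5, -5.7, 6.3]
grip_width: 0.061
```

Request:
carry_out:
  deltas:
    - [1,0,-3,0,0,0,0]
    - [1,0,-6,0,0,0,0]
    - [1,0,-9,0,0,0,0]
    - [1,0,-11,0,0,0,0]
    - [1,0,-13,0,0,0,0]

```text
time_s: 9.88
eef_pos: [501.3, 30.2, 14.1]
ee_rot: [0.012, 0.707, 0.011, -0.707]
force: [-0.0, -5.3, 5.5]
grip_width: 0.06
```

Request:
carry_out:
  deltas:
    - [1,0,-3,0,0,0,0]
    - [1,0,-6,0,0,0,0]
    - [1,0,-9,0,0,0,0]
    - [1,0,-11,0,0,0,0]
    - [1,0,-12,0,0,0,0]

```text
time_s: 10.5
eef_pos: [500.9, 42.2, 14.1]
ee_rot: [0.012, 0.707, 0.011, -0.707]
force: [0.6, -5.8, 5.3]
grip_width: 0.06
```

Request:
carry_out:
  deltas:
    - [0.67,0,0,0,0,0,0]
    - [0.67,0,0,0,0,0,0]
    - [0.67,-20,0,0,0,0,0]
    - [0.67,-30,15,0,0,0,0]
    - [1,-30,38,0,0,0,0]

```text
time_s: 11.12
eef_pos: [502.1, 3.3, 44.5]
ee_rot: [0.012, 0.707, 0.012, -0.707]
force: [0.9, -0.2, 0.0]
grip_width: 0.005
```

Request:
carry_out:
  deltas:
    - [1,0,0,0,0,0,0]
    - [1,15,0,0,0,0,0]
    - [1,28,0,0,0,0,0]
    - [1,30,0,0,0,0,0]
    - [1,30,0,0,0,0,0]

```text
time_s: 11.75
eef_pos: [501.8, 4.4, 13.7]
ee_rot: [-0.012, -0.707, -0.012, 0.707]
force: [-0.2, -0.3, 0.2]
grip_width: -0.005
```

Run:
```python
from h import *
from rig import ctrl,viewer
s=ctrl.sense();togo(s,[501,40,14],-88.14)
a=viewer.capture("wrist")[:,:,::-1]
cv2.imwrite("pics/w5.png",a)
```

```text
t 11.75 at [501.8   4.4  13.7] yaw -88.12 F [-0.2 -0.3  0.2] w -0.005 | go [ -0.3 -35.6  -0.4] turn 0.02
```

View pics/w5.png

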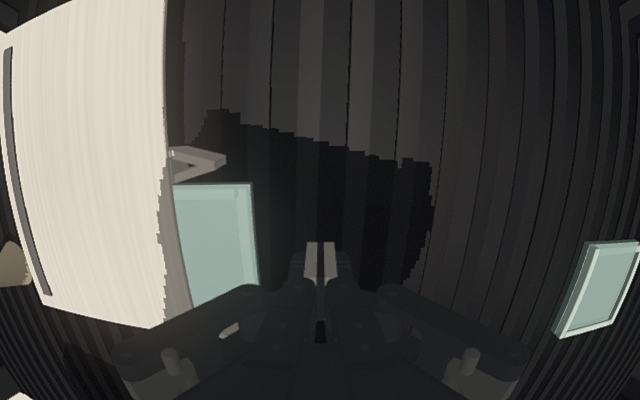

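Request:
carry_out:
  deltas:
    - [1,0,-12,0,0,0,0]
    - [1,0,-22,0,0,0,0]
    - [1,0,-28,0,0,0,0]
    - [1,0,-33,0,0,0,0]
    - [1,0,-38,0,0,0,0]

```text
time_s: 12.42
eef_pos: [500.8, 42.2, 14.1]
ee_rot: [0.012, 0.707, 0.011, -0.707]
force: [-0.4, -2.4, 1.1]
grip_width: -0.001
```

Request:
carry_out:
  deltas:
    - [1,0,-3,0,0,0,0]
    - [1,0,-6,0,0,0,0]
    - [1,0,-8,0,0,0,0]
    - [1,0,-10,0,0,0,0]
    - [1,0,-12,0,0,0,0]

```text
time_s: 13.05
eef_pos: [500.3, 54.1, 14.1]
ee_rot: [0.011, 0.707, 0.011, -0.707]
force: [0.3, -2.7, 2.5]
grip_width: 0.0
```

```bash
cat > edge.py <<'E'
from h import *
from rig import ctrl,viewer
import sys
s=ctrl.sense();K=viewer.calibration("wrist");togo(s,[502,60,14],-88.14)
im=viewer.capture("wrist");cv2.imwrite(f"pics/{sys.argv[1]}.png",im[:,:,::-1])
E
python3 edge.py w6
```

```text
t 13.05 at [500.3  54.1  14.1] yaw -88.15 F [ 0.3 -2.7  2.5] w 0.0 | go [ 0.1 -5.8 -1.9] turn -0.01
```

Request:
carry_out:
  deltas:
    - [1,0,-1,0,0,0,0]
    - [1,0,-2,0,0,0,0]
    - [1,0,-3,0,0,0,0]
    - [1,0,-4,0,0,0,0]
    - [1,0,-5,0,0,0,0]

```text
time_s: 13.72
eef_pos: [500.1, 59.2, 14.0]
ee_rot: [-0.012, -0.707, -0.011, 0.707]
force: [-0.2, -2.8, 2.3]
grip_width: 0.002
```

```bash
python3 edge.py w7; python3 -c "
import cv2
cv2.imwrite('pics/w7c.png',cv2.resize(cv2.imread('pics/w7.png')[120:345,120:420],None,fx=2.6,fy=2.6,interpolation=2))"
```

```text
t 13.72 at [500.1  59.2  14. ] yaw -88.14 F [-0.2 -2.8  2.3] w 0.002 | go [-0.  -0.8 -2. ] turn 0.0
```

View pics/w7c.png

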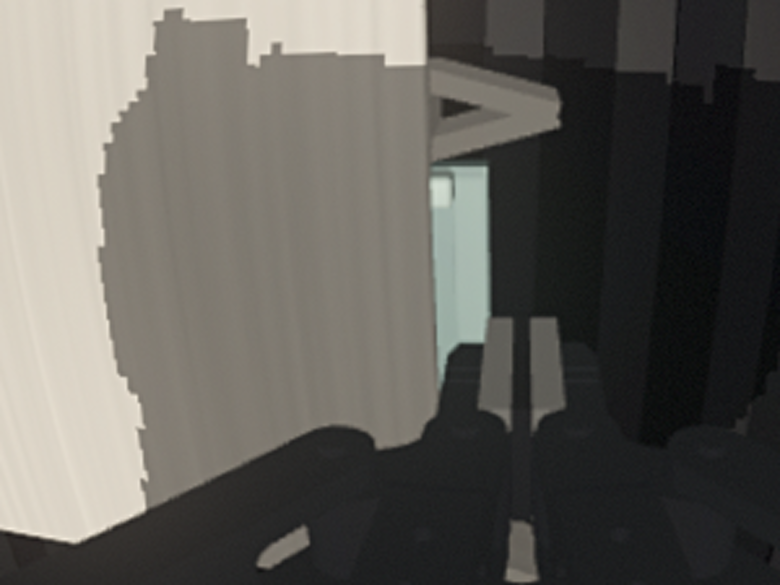

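Run:
```python
from h import *
from rig import ctrl,viewer
s=ctrl.sense();K=viewer.calibration("wrist")
f=lambda u,v:[120+u/2.6,120+v/2.6]
print(wcast(s,K,[f(430,170),f(434,280)],28).round(1).tolist(),wcast(s,K,[f(488,170),f(491,300)],18).round(1).tolist())
```

```text
[[543.1, 75.9], [523.5, 75.3]] [[540.8, 66.6], [515.8, 65.6]]
```

Request:
carry_out:
  deltas:
    - [1,0,-1,0,0,0,0]
    - [1,0,-2,0,0,0,0]
    - [1,0,-3,0,0,0,0]
    - [1,0,-4,0,0,0,0]
    - [1,0,-5,0,0,0,0]

```text
time_s: 14.4
eef_pos: [500.0, 61.6, 14.0]
ee_rot: [-0.013, -0.707, -0.01, 0.707]
force: [-1.7, -27.3, 2.2]
grip_width: 0.002
```

Request:
carry_out:
  deltas:
    - [1,0,12,0,0,0,0]
    - [1,0,18,0,0,0,-10]
    - [1,2,18,0,0,0,-20]
    - [1,4,18,0,0,0,-30]
    - [1,5,18,0,0,0,-30]

```text
time_s: 15.02
eef_pos: [500.3, 44.8, 8.0]
ee_rot: [0.174, -0.68, -0.193, 0.686]
force: [-0.9, 0.9, -0.7]
grip_width: 0.003
```

Run:
```python
from h import *
from rig import ctrl
s=ctrl.sense();M=rot(s["ee_rot"]);print(s["eef_pos"],s["force"],M.round(3).tolist())
d=np.array([-0.0325,.9995,0]);print((M.T@d).round(3))
```

```text
[500.25463833  44.78744417   7.97858835] [-0.85274459  0.87747093 -0.67145496] [[-0.016, 0.024, -1.0], [0.501, -0.865, -0.029], [-0.866, -0.501, 0.002]]
[ 0.501 -0.866  0.004]
```

Request:
carry_out:
  deltas:
    - [1,3,-5.2,0,0,0,0]
    - [1,5.5,-9.5,0,0,0,0]
    - [1,7.5,-13,0,0,0,0]
    - [1,9,-15.6,0,0,0,0]
    - [1,10,-17.3,0,0,0,0]

```text
time_s: 15.65
eef_pos: [500.1, 66.1, 9.2]
ee_rot: [0.172, -0.68, -0.194, 0.686]
force: [0.3, -2.6, 2.4]
grip_width: 0.003
```

Request:
carry_out:
  deltas:
    - [1,0.3,-0.5,0,0,0,0]
    - [1,0.6,-1,0,0,0,0]
    - [1,0.9,-1.5,0,0,0,0]
    - [1,1.2,-2,0,0,0,0]
    - [1,1.5,-2.6,0,0,0,0]

```text
time_s: 16.27
eef_pos: [499.9, 68.6, 9.0]
ee_rot: [0.171, -0.68, -0.194, 0.686]
force: [-1.1, -9.1, 4.1]
grip_width: -0.002
```

Request:
carry_out:
  deltas:
    - [1,0.3,-0.5,0,0,0,0]
    - [1,0.6,-1,0,0,0,0]
    - [1,0.6,-1,0,0,0,0]
    - [1,0.6,-1,0,0,0,0]
    - [1,0.6,-1,0,0,0,0]

```text
time_s: 16.9
eef_pos: [500.0, 68.8, 8.9]
ee_rot: [0.171, -0.681, -0.193, 0.686]
force: [-3.2, -13.4, 5.4]
grip_width: 0.001
```

Request:
carry_out:
  deltas:
    - [1,-5,8.7,0,0,0,0]
    - [1,-15,26,0,0,0,10]
    - [1,-30,43,0,0,0,20]
    - [1,-50,43,0,0,0,30]
    - [1,-70,43,0,0,0,30]

```text
time_s: 17.52
eef_pos: [501.4, -0.6, 48.4]
ee_rot: [-0.013, -0.707, -0.012, 0.707]
force: [-0.8, -0.5, -0.5]
grip_width: -0.002
```

```bash
python3 edge.py w8; python3 -c "
import cv2
cv2.imwrite('pics/w8c.png',cv2.resize(cv2.imread('pics/w8.png')[100:330,0:300],None,fx=2.6,fy=2.6,interpolation=2))"
```

```text
t 17.52 at [501.4  -0.6  48.4] yaw -87.97 F [-0.8 -0.5 -0.5] w -0.002 | go [ 34.3 -60.5  -2.7] turn 0.17
```

View pics/w8c.png

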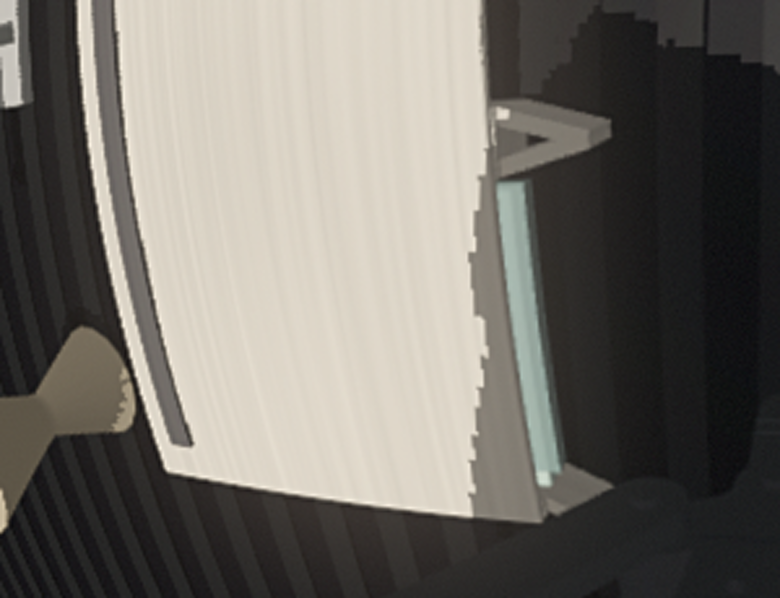

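```bash
cat > prot.py <<'E'
from h import *
from rig import ctrl,viewer
# protrusion along the pocket axis: edge px (full image) at z=28 and rim outer edge at z=18
def prot(s,a,b):
    K=viewer.calibration("wrist");d=np.array([-0.0325,.9995])
    A=wcast(s,K,a,28);B=wcast(s,K,b,18);print(A.round(1).tolist(),B.round(1).tolist())
    n=A@d; print("protrusion",n.mean()-(B@d).mean())
E
python3 - <<'E'
from prot import *
s=ctrl.sense();f=lambda u,v:[u/2.6,100+v/2.6]
prot(s,[f(498,200),f(517,340)],[f(527,200),f(547,340)])
im=cv2.imread("pics/w8.png").max(2)
for v in(200,260,320,380):
    r=int(100+v/2.6); print(r,im[r,180:220].tolist())
E
```

```text
[[540.3, 73.7], [506.9, 71.9]] [[538.1, 70.5], [503.1, 68.1]]
protrusion 3.3914187029702347
176 [224, 223, 223, 224, 178, 133, 133, 136, 132, 117, 106, 154, 182, 186, 185, 183, 176, 170, 167, 169, 173, 155, 86, 77, 75, 57, 51, 52, 51, 51, 50, 51, 48, 48, 48, 48, 48, 46, 48, 46]
200 [155, 131, 136, 138, 135, 135, 134, 135, 134, 136, 136, 128, 107, 111, 180, 186, 184, 184, 180, 171, 167, 167, 168, 153, 113, 79, 75, 64, 49, 50, 50, 49, 50, 47, 48, 47, 45, 48, 47, 45]
223 [225, 223, 220, 223, 228, 229, 176, 135, 132, 133, 132, 133, 134, 133, 126, 111, 129, 171, 184, 183, 182, 178, 170, 165, 167, 168, 158, 84, 77, 79, 51, 50, 50, 48, 47, 47, 46, 45, 47, 46]
246 [220, 222, 225, 227, 228, 226, 143, 129, 136, 136, 135, 133, 131, 132, 132, 133, 138, 130, 113, 105, 164, 182, 182, 182, 180, 170, 165, 166, 168, 153, 108, 77, 72, 57, 44, 46, 46, 45, 44, 44]
```

Run:
```python
from prot import *
s=ctrl.sense()
prot(s,[[189,176],[194.7,223]],[[201.6,176],[206.5,223]])
prot(s,[[191,176],[196.5,223]],[[201.6,176],[206.5,223]])
```

```text
[[540.8, 75.3], [511.8, 74.2]] [[538.7, 71.2], [508.3, 70.3]]
protrusion 3.878642160469923
[[540.8, 74.0], [511.9, 73.0]] [[538.7, 71.2], [508.3, 70.3]]
protrusion 2.6215013407765326
```

Request:
carry_out:
  deltas:
    - [1,10,-10,0,0,0,-10]
    - [1,15,-25,0,0,0,-20]
    - [1,20,-40,1,0,0,-30]
    - [1,30,-48,1,0,0,-40]
    - [1,37,-50,1,0,0,-45]

```text
time_s: 18.2
eef_pos: [499.0, 47.8, 10.0]
ee_rot: [0.263, -0.648, -0.282, 0.657]
force: [0.3, -0.2, -0.5]
grip_width: 0.003
```

```bash
cat > tt.py <<'E'
from h import *
from rig import ctrl
s=ctrl.sense();M=rot(s["ee_rot"]);print(s["time_s"],s["eef_pos"].round(1),s["force"].round(1),"tool x",M[:,0].round(3),"y",M[:,1].round(3))
print("fwd",(M.T@np.array([-0.0325,.9995,0])).round(3),"up",(M.T@np.array([0,0,1.])).round(3))
E
python3 tt.py
```

```text
18.2 [499.   47.8  10. ] [ 0.3 -0.2 -0.5] tool x [-0.023  0.711 -0.703] y [ 0.02  -0.703 -0.711]
fwd [ 0.711 -0.703  0.002] up [-0.703 -0.711  0.002]
```

Request:
carry_out:
  deltas:
    - [1,5,-5,0,0,0,0]
    - [1,8.5,-8.5,0,0,0,0]
    - [1,11,-11,0,0,0,0]
    - [1,12,-12,0,0,0,0]
    - [1,13,-13,0,0,0,0]

```text
time_s: 18.82
eef_pos: [498.9, 66.5, 11.3]
ee_rot: [0.26, -0.649, -0.281, 0.658]
force: [-0.6, -0.6, 0.2]
grip_width: -0.002
```

Request:
carry_out:
  deltas:
    - [1,0.5,-0.5,0,0,0,0]
    - [1,1,-1,0,0,0,0]
    - [1,1.4,-1.4,0,0,0,0]
    - [1,1.8,-1.8,0,0,0,0]
    - [1,2.1,-2.1,0,0,0,0]

```text
time_s: 19.45
eef_pos: [498.7, 69.3, 11.1]
ee_rot: [0.26, -0.649, -0.281, 0.658]
force: [-0.2, -0.0, 0.6]
grip_width: 0.001
```

Request:
carry_out:
  deltas:
    - [1,1,1,0,0,0,0]
    - [1,1.7,0.3,0,0,0,0]
    - [1,2.4,-0.4,0,0,0,0]
    - [1,3.1,-1.1,0,0,0,0]
    - [1,3.8,-1.8,0,0,0,0]

```text
time_s: 20.08
eef_pos: [499.0, 70.9, 9.5]
ee_rot: [0.258, -0.65, -0.28, 0.658]
force: [-7.7, -23.3, 5.9]
grip_width: -0.003
```

Request:
carry_out:
  deltas:
    - [1,-8,8,0,0,0,0]
    - [1,-25,15,-1,0,0,10]
    - [1,-45,20,-2,0,0,20]
    - [1,-65,24,-2,0,0,30]
    - [1,-80,24,-2,0,0,40]

```text
time_s: 20.7
eef_pos: [503.4, -1.0, 50.2]
ee_rot: [-0.018, 0.707, 0.04, -0.706]
force: [-0.3, -0.6, -0.4]
grip_width: 0.002
```

Request:
carry_out:
  deltas:
    - [1,0,0,0,0,0,5]
    - [1,0,0,0,0,0,5]
    - [1,0,0,0,0,0,5]
    - [1,0,0,0,0,0,5]
    - [1,0,0,0,0,0,5]

```text
time_s: 21.32
eef_pos: [502.9, -0.6, 49.1]
ee_rot: [-0.011, -0.707, -0.011, 0.707]
force: [-0.4, -0.5, 0.2]
grip_width: -0.002
```

```bash
python3 edge.py w9
python3 - <<'E'
import cv2
im=cv2.imread("pics/w9.png").max(2)
for r in(170,180,200,223,246): print(r,im[r,178:220].tolist())
cv2.imwrite('pics/w9c.png',cv2.resize(cv2.imread('pics/w9.png')[100:330,80:300],None,fx=2.6,fy=2.6,interpolation=2))
E
python3 tt.py
```

```text
t 21.32 at [502.9  -0.6  49.1] yaw -88.19 F [-0.4 -0.5  0.2] w -0.002 | go [ 35.1 -60.5  -1. ] turn -0.05
170 [222, 224, 224, 222, 221, 221, 221, 222, 225, 194, 132, 114, 107, 113, 108, 107, 108, 98, 87, 70, 65, 57, 55, 57, 57, 60, 58, 54, 54, 52, 52, 51, 50, 50, 47, 48, 49, 48, 49, 50, 48, 47]
180 [218, 222, 224, 223, 223, 223, 225, 170, 132, 133, 136, 131, 112, 108, 171, 186, 185, 183, 179, 171, 168, 169, 171, 153, 101, 79, 76, 61, 54, 52, 53, 52, 52, 50, 49, 50, 48, 49, 49, 49, 47, 48]
200 [224, 220, 219, 223, 229, 232, 150, 131, 134, 135, 134, 135, 136, 131, 116, 107, 146, 182, 185, 185, 179, 171, 166, 167, 169, 151, 110, 80, 77, 65, 52, 51, 51, 49, 50, 50, 47, 48, 48, 47, 49, 47]
223 [223, 224, 225, 225, 221, 220, 223, 228, 177, 133, 132, 134, 133, 132, 135, 136, 131, 116, 106, 161, 185, 184, 182, 177, 170, 166, 166, 169, 158, 86, 77, 82, 54, 50, 49, 48, 47, 47, 46, 46, 46, 48]
246 [221, 220, 219, 221, 223, 225, 226, 228, 224, 143, 130, 136, 136, 134, 133, 133, 131, 132, 134, 134, 125, 107, 139, 179, 183, 182, 180, 170, 165, 166, 168, 154, 115, 79, 73, 58, 48, 45, 48, 45, 45, 45]
21.375 [ 5.03e+02 -5.00e-01  4.91e+01] [ 0.4 -0.7 -0.7] tool x [-0.  0. -1.] y [ 0.032 -0.999 -0.   ]
fwd [ 0.    -1.     0.001] up [-1. -0.  0.]
```

Run:
```python
from h import *
from rig import ctrl,viewer
s=ctrl.sense();K=viewer.calibration("wrist")
for u,z in((186.3,28),(195.5,24),(201,18),(206.5,18),(206.5,4),(209.5,4)): print(u,z,wcast(s,K,[[u,223]],z).round(1))
```

```text
186.3 28 [[512.3  81.1]]
195.5 24 [[511.   76.6]]
201 18 [[508.8  75.4]]
206.5 18 [[509.   71.6]]
206.5 4 [[503.3  77.2]]
209.5 4 [[503.4  74.9]]
```

View pics/w9c.png

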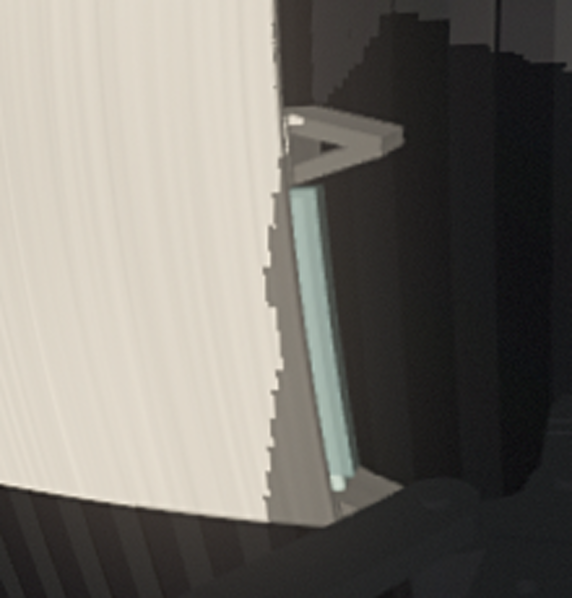

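Request:
carry_out:
  deltas:
    - [0.3,-15,55,9,0,0,0]
    - [0.3,-25,110,18,2.1,0,0]
    - [0.3,-25,165,28,2.1,0,0]
    - [0.3,-25,220,37,2.1,0,0]
    - [0.3,-25,265,45,2.1,0,0]

```text
time_s: 22.0
eef_pos: [466.0, -268.7, 74.3]
ee_rot: [-0.002, 0.707, -0.002, -0.707]
force: [0.8, 1.5, 0.8]
grip_width: 0.346
```

Request:
carry_out:
  deltas:
    - [0.3,0,0,0,0,0,0]
    - [0.3,0,0,0,0,0,0]
    - [0.3,0,0,0,0,0,0]
    - [0.3,0,0,0,0,0,0]
    - [0.3,0,0,0,0,0,0]

```text
time_s: 22.62
eef_pos: [466.8, -266.0, 74.3]
ee_rot: [-0.001, 0.707, -0.001, -0.707]
force: [1.2, 0.3, 0.7]
grip_width: 0.352
```

Run:
```python
from h import *
from rig import ctrl,viewer
s=ctrl.sense();togo(s,[466.5,-267,14],-90.33);K=viewer.calibration("wrist")
im=viewer.capture("wrist");cv2.imwrite("pics/w10.png",im[:,:,::-1])
m=np.zeros((400,640),np.uint8);m[100:240,100:400]=cv2.inRange(im.max(2),100,255)[100:240,100:400]
for c in blobs(m,800):
    P=wcast(s,K,c,18);print(cv2.boundingRect(c));pose(P);
    q=cv2.approxPolyDP(c.reshape(-1,1,2),6,True)[:,0];print(q.tolist(),wcast(s,K,q,18).round(1).tolist())
```

```text
t 22.62 at [ 466.8 -266.    74.3] yaw -90.19 F [1.2 0.3 0.7] w 0.352 | go [60.3  1.   0.3] turn 0.14
(208, 163, 118, 77)
 c [ 480.4 -228.9] size [80.4 55.2] long-axis deg 89.53
[[325, 164], [209, 167], [215, 239], [324, 239]] [[507.0, -269.0], [506.3, -190.2], [453.1, -188.8], [453.9, -268.4]]
```

Request:
carry_out:
  deltas:
    - [0.3,20,0,0,0,0,0]
    - [0.3,40,0,0,0,0,0]
    - [0.3,55,0,0,0,0,0]
    - [0.3,60,0,0,0,0,0]
    - [0.6,60,0,0,0,0,0]

```text
time_s: 23.3
eef_pos: [466.7, -266.5, 14.4]
ee_rot: [-0.001, 0.707, -0.001, -0.707]
force: [0.4, 0.6, 0.6]
grip_width: 0.201
```

Request:
carry_out:
  deltas:
    - [0.9,0,0,0,0,0,0]
    - [1,0,0,0,0,0,0]
    - [1,0,0,0,0,0,0]
    - [1,0,0,0,0,0,0]
    - [1,0,0,0,0,0,0]
  newtons: 20

```text
time_s: 23.92
eef_pos: [466.9, -266.7, 14.8]
ee_rot: [-0.001, 0.707, -0.002, -0.707]
force: [0.5, 0.6, 6.1]
grip_width: 0.057
```

Run:
```python
from h import *
from rig import ctrl
togo(ctrl.sense(),[605,-60,14.2],-88.14)
```

```text
t 23.93 at [ 466.9 -266.7   14.8] yaw -90.24 F [0.5 0.6 6.1] w 0.057 | go [   0.6 -207.3 -137.2] turn -2.1
```

Request:
carry_out:
  deltas:
    - [1,-0.5,-25,-18,-0.7,0,0]
    - [1,-0.5,-55,-40,-1.4,0,0]
    - [1,-0.5,-90,-65,-2.1,0,0]
    - [1,-0.5,-125,-90,-2.1,0,0]
    - [1,-0.5,-160,-115,-2.1,0,0]

```text
time_s: 24.55
eef_pos: [582.9, -106.1, 14.9]
ee_rot: [-0.012, -0.707, -0.011, 0.707]
force: [0.3, -1.9, 2.3]
grip_width: 0.058
```

Run:
```python
from h import *
from rig import ctrl
togo(ctrl.sense(),[605,-60,14.5],-88.14)
```

```text
t 24.55 at [ 582.9 -106.1   14.9] yaw -88.13 F [ 0.3 -1.9  2.3] w 0.058 | go [  0.3 -45.3 -23.6] turn 0.01
```

Request:
carry_out:
  deltas:
    - [1,0,-15,-10,0,0,0]
    - [1,0,-30,-20,0,0,0]
    - [1,0,-42,-23.6,0,0,0]
    - [1,0,-45,-23.6,0,0,0]
    - [1,0,-45,-23.6,0,0,0]

```text
time_s: 25.18
eef_pos: [604.4, -61.1, 14.9]
ee_rot: [0.011, 0.707, 0.012, -0.707]
force: [0.7, 2.7, 2.7]
grip_width: 0.054
```

Run:
```python
from h import *
from rig import ctrl,viewer
s=ctrl.sense();togo(s,[605,-60,14.5],-88.14);K=viewer.calibration("wrist")
im=viewer.capture("wrist");cv2.imwrite("pics/w11.png",im[:,:,::-1])
m=cv2.inRange(cv2.cvtColor(im,cv2.COLOR_RGB2HSV),(50,18,90),(105,130,255));m[:100]=0;m[345:]=0;m[:,340:]=0
for c in blobs(m,800):
    q=cv2.approxPolyDP(c.reshape(-1,1,2),4,True)[:,0];print(q.tolist(),wcast(s,K,q,18).round(1).tolist())
cv2.imwrite('pics/w11c.png',cv2.resize(im[120:350,0:340,::-1],None,fx=2.3,fy=2.3,interpolation=2))
```

```text
t 25.18 at [604.4 -61.1  14.9] yaw -88.18 F [0.7 2.7 2.7] w 0.054 | go [ 0.4 -1.1 -0.7] turn -0.04
[[169, 191], [170, 201], [169, 192], [176, 191], [192, 306], [237, 283], [252, 284], [258, 292], [273, 289], [286, 256], [300, 251], [303, 241], [313, 241], [313, 320], [324, 317], [325, 324], [319, 325], [325, 324], [326, 185], [175, 186]] [[640.4, 17.0], [635.1, 17.0], [639.9, 17.0], [640.5, 12.8], [570.6, 13.6], [589.9, -16.3], [589.9, -24.7], [584.9, -27.7], [587.5, -36.0], [607.9, -43.4], [611.1, -50.5], [616.6, -51.9], [616.8, -56.9], [567.1, -57.9], [569.6, -64.0], [564.3, -64.8], [563.5, -61.4], [564.3, -64.8], [645.4, -62.2], [643.1, 13.2]]
```

View pics/w11c.png

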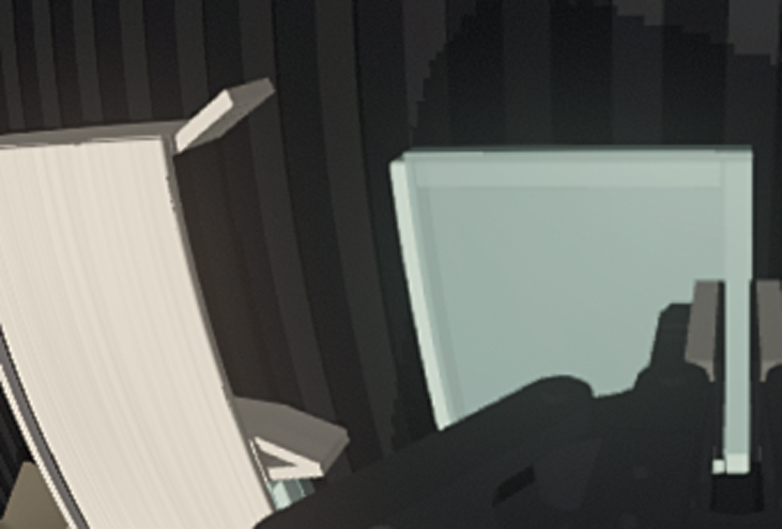

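Request:
carry_out:
  deltas:
    - [1,0,-12,-0.7,0,0,0]
    - [1,0,-24,-0.7,0,0,0]
    - [1,0,-36,-0.7,0,0,0]
    - [1,0,-48,-0.7,0,0,0]
    - [1,0,-62,-0.7,0,0,0]

```text
time_s: 25.85
eef_pos: [603.1, 1.6, 14.9]
ee_rot: [0.012, 0.707, 0.011, -0.707]
force: [0.3, -3.3, 4.3]
grip_width: 0.058
```

Request:
carry_out:
  deltas:
    - [1,0,-12,0,0,0,0]
    - [1,0,-24,0,0,0,0]
    - [1,0,-34,0,0,0,0]
    - [1,0,-40,0,0,0,0]
    - [1,0,-43,0,0,0,0]

```text
time_s: 26.48
eef_pos: [601.8, 44.2, 14.9]
ee_rot: [0.012, 0.707, 0.012, -0.707]
force: [0.8, -3.7, 4.4]
grip_width: 0.058
```

Request:
carry_out:
  deltas:
    - [0.67,0,0,0,0,0,0]
    - [0.67,0,0,0,0,0,0]
    - [0.67,-20,0,0,0,0,0]
    - [0.67,-30,15,0,0,0,0]
    - [1,-30,38,0,0,0,0]

```text
time_s: 27.1
eef_pos: [603.2, 4.9, 45.4]
ee_rot: [0.012, 0.707, 0.012, -0.707]
force: [0.1, 0.2, -0.8]
grip_width: 0.003
```

Request:
carry_out:
  deltas:
    - [1,5,0,0,0,0,0]
    - [1,15,0,0,0,0,0]
    - [1,28,0,0,0,0,0]
    - [1,30,0,0,0,0,0]
    - [1,30,-8,0,0,0,0]

```text
time_s: 27.72
eef_pos: [602.7, 14.0, 14.5]
ee_rot: [-0.011, -0.707, -0.011, 0.707]
force: [-0.1, 0.0, 0.6]
grip_width: -0.003
```

Request:
carry_out:
  deltas:
    - [1,0,0,0,0,0,-10]
    - [1,1,-2,0,0,0,-20]
    - [1,2,-4,0,0,0,-30]
    - [1,3,-7,0,0,0,-40]
    - [1,4,-10,0,0,0,-45]

```text
time_s: 28.35
eef_pos: [602.6, 23.3, 10.7]
ee_rot: [0.262, -0.648, -0.282, 0.657]
force: [-0.4, 0.0, -0.6]
grip_width: -0.001
```

```bash
python3 tt.py
```

```text
28.35 [602.6  23.3  10.7] [-0.4  0.  -0.6] tool x [-0.022  0.709 -0.704] y [ 0.022 -0.704 -0.71 ]
fwd [ 0.71  -0.704  0.001] up [-0.704 -0.71  -0.   ]
```

Request:
carry_out:
  deltas:
    - [1,6,-4.2,0,0,0,0]
    - [1,11,-9.2,0,0,0,0]
    - [1,16,-14.2,0,0,0,0]
    - [1,21,-19.2,0,0,0,0]
    - [1,26,-24.2,0,0,0,0]

```text
time_s: 28.98
eef_pos: [601.4, 59.8, 9.9]
ee_rot: [0.26, -0.649, -0.281, 0.657]
force: [-0.1, -1.4, 1.2]
grip_width: -0.0
```

Request:
carry_out:
  deltas:
    - [1,1.4,-1.4,0,0,0,0]
    - [1,2.8,-2.8,0,0,0,0]
    - [1,3.9,-3.9,0,0,0,0]
    - [1,4.6,-4.6,0,0,0,0]
    - [1,5.3,-5.3,0,0,0,0]

```text
time_s: 29.6
eef_pos: [601.0, 66.7, 9.5]
ee_rot: [0.26, -0.649, -0.281, 0.658]
force: [0.1, -2.0, 1.0]
grip_width: 0.001
```

Request:
carry_out:
  deltas:
    - [1,0.7,-0.7,0,0,0,0]
    - [1,1.4,-1.4,0,0,0,0]
    - [1,2.1,-2.1,0,0,0,0]
    - [1,2.5,-2.5,0,0,0,0]
    - [1,2.8,-2.8,0,0,0,0]

```text
time_s: 30.22
eef_pos: [600.8, 70.8, 9.5]
ee_rot: [0.26, -0.649, -0.281, 0.658]
force: [0.4, -0.6, 0.9]
grip_width: 0.004
```

Request:
carry_out:
  deltas:
    - [1,0.4,-0.4,0,0,0,0]
    - [1,0.7,-0.7,0,0,0,0]
    - [1,1,-1,0,0,0,0]
    - [1,1.3,-1.3,0,0,0,0]
    - [1,1.6,-1.6,0,0,0,0]

```text
time_s: 30.85
eef_pos: [600.8, 73.0, 9.5]
ee_rot: [0.26, -0.649, -0.281, 0.658]
force: [0.5, -0.9, 0.9]
grip_width: 0.0
```

Request:
carry_out:
  deltas:
    - [1,0.4,-0.4,0,0,0,0]
    - [1,0.8,-0.8,0,0,0,0]
    - [1,1.2,-1.2,0,0,0,0]
    - [1,1.4,-1.4,0,0,0,0]
    - [1,1.4,-1.4,0,0,0,0]

```text
time_s: 31.48
eef_pos: [600.8, 73.8, 9.5]
ee_rot: [0.259, -0.649, -0.281, 0.658]
force: [-0.9, -8.6, 3.3]
grip_width: -0.001
```

Request:
carry_out:
  deltas:
    - [1,0.5,-0.5,0,0,0,0]
    - [1,0.8,-0.8,0,0,0,0]
    - [1,0.8,-0.8,0,0,0,0]
    - [1,-8,8,0,0,0,0]
    - [1,-25,15,0,0,0,10]

```text
time_s: 32.1
eef_pos: [600.7, 45.1, 14.5]
ee_rot: [0.202, -0.67, -0.222, 0.679]
force: [0.5, -0.0, -0.3]
grip_width: -0.001
```

Request:
carry_out:
  deltas:
    - [1,-20,5,10,0,0,10]
    - [1,-40,9,25,0,0,20]
    - [1,-55,9,40,0,0,30]
    - [1,-55,9,48,0,0,35]
    - [1,-55,9,48,0,0,35]

```text
time_s: 32.72
eef_pos: [554.4, 7.3, 56.5]
ee_rot: [-0.012, -0.707, -0.012, 0.707]
force: [0.7, 0.4, 0.1]
grip_width: -0.001
```

```bash
python3 tt.py; python3 edge.py w12
python3 - <<'E'
from rig import viewer
import cv2
im=cv2.imread("pics/w12.png")
t=viewer.capture("top");cv2.imwrite("pics/top12.png",t[:,:,::-1])
cv2.imwrite('pics/w12c.png',cv2.resize(im[60:340,60:330],None,fx=2.1,fy=2.1,interpolation=2))
E
```

```text
32.725 [554.4   7.3  56.5] [0.7 0.4 0.1] tool x [-0.001  0.001 -1.   ] y [ 0.034 -0.999 -0.001]
fwd [ 0.001 -1.    -0.002] up [-1.    -0.001  0.001]
t 32.73 at [554.4   7.3  56.5] yaw -88.03 F [0.7 0.4 0.1] w -0.001 | go [ 42.6 -54.4  50.6] turn 0.11
```

Run:
```python
from h import *
from rig import ctrl,viewer
s=ctrl.sense();K=viewer.calibration("wrist");T=K["T_tool_cam"];M=rot(s["ee_rot"])
Rc=M@T[:3,:3];o=s["eef_pos"]+M@T[:3,3]
im=cv2.imread("pics/w12.png").astype(np.float32)
def proj(P):
    c=(P-o)@Rc;r=np.hypot(c[:,0],c[:,1]);th=np.arctan2(r,c[:,2]);return np.stack([K["cx"]+K["fx"]*th*c[:,0]/r,K["cy"]+K["fy"]*th*c[:,1]/r],1)
d=np.array([-.0325,.9995]);yv=np.array([-.9995,-.0325])
for name,lat,m in(("short",-50,(600.5,77.8)),("long",50,(500.6,74.6))):
  for off in(-25,0,25):
    t=np.arange(-14,15,1.)
    P=np.array(m)+t[:,None]*d+off*yv
    uv=proj(np.c_[P,np.full(len(t),18)]).astype(np.float32)
    px=cv2.remap(im,uv[None,:,0],uv[None,:,1],cv2.INTER_LINEAR)[0]
    print(name,off,uv[14].round(0),"max",px.max(1).astype(int).tolist());print("   G-R",(px[:,1]-px[:,2]).astype(int).tolist())
    for z,tt in((28,0),(24,0),(18,0),(4,0)):
        u=proj(np.array([[*(np.array(m)+off*yv+tt*d),z]]))[0]
        print("   flush z",z,"appears at t(18)=",round(float(np.interp(-u[0],-uv[:,0],t)),1))
```

```text
short -25 [204. 118.] max [44, 46, 50, 51, 56, 56, 58, 55, 66, 81, 121, 113, 124, 183, 215, 213, 136, 192, 223, 224, 222, 222, 223, 224, 222, 220, 220, 223, 224]
   G-R [-3, -4, -4, -4, -3, -3, -4, -4, 0, 3, 9, 6, 7, 10, 10, 10, 0, -7, -7, -7, -7, -7, -7, -8, -7, -7, -7, -8, -7]
   flush z 28 appears at t(18)= 4.1
   flush z 24 appears at t(18)= 2.4
   flush z 18 appears at t(18)= 0.0
   flush z 4 appears at t(18)= -5.0
short 0 [207. 159.] max [44, 45, 47, 48, 49, 50, 51, 52, 64, 82, 124, 115, 122, 180, 214, 212, 145, 120, 137, 135, 135, 135, 136, 135, 157, 217, 221, 223, 224]
   G-R [-3, -2, -4, -3, -4, -2, -4, -5, 0, 4, 10, 7, 8, 10, 11, 11, 3, -6, -7, -6, -6, -6, -7, -6, -7, -8, -8, -8, -8]
   flush z 28 appears at t(18)= 4.0
   flush z 24 appears at t(18)= 2.3
   flush z 18 appears at t(18)= -0.0
   flush z 4 appears at t(18)= -4.9
short 25 [210. 198.] max [43, 42, 43, 45, 45, 48, 48, 49, 66, 85, 114, 123, 115, 165, 213, 209, 145, 117, 133, 135, 133, 134, 136, 136, 135, 133, 134, 137, 135]
   G-R [-2, -2, -2, -3, -2, -3, -4, -4, 2, 5, 10, 9, 8, 10, 11, 10, 3, -6, -6, -6, -5, -5, 
[... 694 characters left out ...]
 50, 67, 89, 113, 129, 133, 133, 130, 129, 132, 133]
   G-R [0, 0, 0, 0, 0, 0, -1, -1, 0, 0, 0, -1, 0, -1, -2, -2, -2, -1, -1, -2, -3, -4, -5, -5, -5, -6, -6, -6, -5]
   flush z 28 appears at t(18)= 2.9
   flush z 24 appears at t(18)= 1.7
   flush z 18 appears at t(18)= -0.0
   flush z 4 appears at t(18)= -3.7
long 25 [229. 323.] max [40, 40, 40, 41, 41, 40, 38, 35, 49, 72, 96, 87, 45, 37, 39, 40, 41, 42, 41, 43, 43, 43, 44, 44, 45, 45, 45, 45, 45]
   G-R [0, 0, 0, 0, 0, 0, 1, 0, 4, 8, 11, 9, 1, 0, 0, 0, 0, -1, 0, -1, -1, 0, 0, -1, -1, 0, -1, -2, -1]
   flush z 28 appears at t(18)= 2.6
   flush z 24 appears at t(18)= 1.5
   flush z 18 appears at t(18)= 0.0
   flush z 4 appears at t(18)= -3.4
```

Run:
```python
from rig import order,ctrl
print(order.finish_job()); print(ctrl.sense()["time_s"])
```

```text
the job is handed in; nothing more can be done
None
the job is handed in; nothing more can be done
```

Both coasters are in the holder and the job is handed in, at about 33 s of the 72 s allowed.

- **Long coaster:** I tried pocket_2 first, and it stopped with about 45 mm sticking out, so that is the shallow one. I drew it out and put it in pocket_1, the deep pocket.
- **Short coaster:** it went into pocket_2. I finished both with light pushes, using a tilted fingertip for the last few millimetres.

**Last checks:**
- The final wrist image, read as numbers, puts both outer ends about 1 mm proud of the front edge, give or take 1 mm.
- The resistance also came at about the same depth in both pockets.
- The tool stood clear above the mat with no force reading.

**Uncertain or not as planned:**
- **High contact force:** the wrong-pocket stop read 55 N at the wrist, close to the 60 N limit. It was below the limit at the end of that call, but I did not see any higher peak within it.
- **Blocked first push:** the first upright push on the long coaster gave 27 N. I took this to be the finger touching the holder's top, so I changed to the tilted push.
- **Conflicting reading:** an earlier reading put the long coaster 3–4 mm proud. I put that down to mistaking the bottom edge of the rim's face for its top. A harder push of 23 N did not move it, though that push could also have met the holder's top.
- **Not viewed:** the picture limit was reached, so I did not look at the last images. I also did not re-measure the bystanders, but every path stayed clear of them.

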